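# Gauge the blue guide tube and show the rod

### The arm

A 6-joint arm with a two-finger parallel gripper is mounted at the origin on a cart in front of the work surface, level with it; the furniture and walls round the work are solid. World frame = base frame: x ahead of the robot, y to its left, z up, the work surface at z = 0. Lengths are in mm, angles in rad, forces in N, time in s.
With the tool pointing down it reaches from about 275 to 850 mm from the base axis. Payload 5.2 kg.
Tool frame: the origin (TCP) lies at the very end of the fingers, on their centre line; the grasp point (between the pads) lies 19 mm behind it; z points along the fingers, y is the line along which they close (so a half turn about z gives the same grasp; the last joint's range is limited). The gripper opens to 85 mm and grips with 20 to 120 N. Pads are 22 mm wide; open, the fingers measure 114 mm over their backs; the gripper's body (76 mm by 85 mm) begins 54 mm behind the grasp point. The pads swing forward as they close: fully open they stand 13 mm farther back than shut.
Start: joints at [1, 0.259, 1.535, -0, 1.348, -0.203], TCP at [197.739, 513.229, 200.41] pointing down, gripper open.
Joint ranges: [-3.14, 3.14], [-0.91, 2.08], [0.19, 2.58], [-1.22, 4.36], [0.22, 2.71], [-3.12, 3.12]. Speed limits (rad/s): [2.57, 2.57, 3.14, 3.14, 3.14, 3.14].

### API

Orientations are given as a unit quaternion [x, y, z, w].
In Python, from workcell import r gives the robot as it stands.
- The arm moves only by the shell command python3 -m creep 'ROWS' [FORCE]. ROWS is a JSON object of lists of equal length, an entry for each row: "jaw": the closure, from 0 (fully open) to 1 (shut); "travel": the shift along the world's x, y, z in cm, a list of three; "rotation": the turn, a rotation vector about the world's x, y, z in degrees, a list of three. In form: {"jaw": [jaw, ...], "travel": [[dx, dy, dz], ...], "rotation": [[rx, ry, rz], ...]}. A call has 1 to 10 rows; each row shifts and turns the commanded pose from where the row before left it; what a row does not reach is not made up. A row lasts 1/8 s, in which the tool goes at most 62.5 mm and 10.7 degrees, less where a joint would pass 70% of its speed; a pose out of reach is approached as far as the arm can. A call with a gripper value outside its range is refused whole. The fingers move at their own pace and stop on an object; FORCE is the grip in N (left out, the last holds). Time passes only in rows, so rows that do not move let the fingers close. It gives the time, the measured TCP pose, the force, the opening and the grip force at its end, in the units of the state.
- r.sense(): the state, without advancing time (a new reading comes with each control period).
- r.grab_frame(name): name is "side" or "top"; returns a dict with "pixels" (400x640x3 uint8, blue, green, red), "depth" (400x640 float32, mm along the optical axis (not along the pixel's ray), 0 where there is no reading), "mtx" (3x3 intrinsics, pixels), "R" (3x3) and "t" (3): a world point X has camera coordinates R X + t. Camera axes: x right, y down, z forward; pixel columns grow to the right and rows downward; lengths in mm; the calibration is good to about 2 mm. A picture is of the moment at which its call begins.
- r.job_done(): hands the job in; it is judged then, once.
The state is a dict: "time_s": time; "joint_positions": joint angles; "qvel": joint speeds; "tau": joint torques, N m; "ee_pos": TCP position; "tcp_rot": TCP orientation; "contact_force": force on the tool from outside, world axes, zero at the start; "torque": the same for the moment, N m; "finger_gap": finger opening in mm; "finger_force": force on a finger pad.
Only numpy, scipy, OpenCV 4.12 (cv2) and the standard library are available. Lean on these libraries where they do the work, as an engineer would, in place of code of your own. Each camera call takes 0.05 s, during which the arm holds its last target. There are 200 camera calls.

### The job

Take the gauge rod with the blue collar from its rest and push it into the guide tube with the matching blue mouth until the collar stops against the mouth, then draw it right out again. Hold it up level, whole rod at least 15 cm above the bench and well clear of the tube, so that its tip can be read, and finish still holding it there without moving. Leave the orange rod and the compass, stopwatch and eraser where they are.

Things in the scene. Friction and masses are not known exactly. Their poses are not given: they have to be found in the camera images.
- blue_tube: guide tube with blue upper part (to be gauged), fixed. Origin: centre of the mouth rim, 90 mm above the bench. z: along the bore, out of the mouth, up towards the robot, 30 deg above level (rod goes in along -z); y level. Bore 16 mm wide, flared to 22 mm at the mouth, 110 mm deep, closed below; outside 24 mm wide, 30 mm at the mouth
- blue_stand: grey fixed stand of the blue tube: base 130 x 70 x 12 mm; origin under its centre, x away from the robot. The tube's mouth is 55 mm back along -x. The two stands may change places
- blue_grip (a point): handle centre of the loose gauge rod with blue collar (for the blue tube), 120 g or so. x: along the rod to its tip; z up at the start. Handle: black square bar 18 x 18 mm, x = -45 to 45 mm; blue butt cap 22 mm across behind it; round blue collar 36 mm across, x = 45 to 53; steel stem 10 mm thick to the tip at x = 148. At the start level, tip away from the robot, centre 50 mm above the bench
- orange_tube: guide tube with orange upper part (not used), fixed. Origin: centre of the mouth rim, 90 mm above the bench. z: along the bore, out of the mouth, up towards the robot, 30 deg above level (rod goes in along -z); y level. Bore 16 mm wide, flared to 22 mm at the mouth, 110 mm deep, closed below; outside 24 mm wide, 30 mm at the mouth
- orange_stand: grey fixed stand of the orange tube: base 130 x 70 x 12 mm; origin under its centre, x away from the robot. The tube's mouth is 55 mm back along -x. The two stands may change places
- orange_grip (a point): handle centre of the loose gauge rod with orange collar (leave it), 120 g or so. x: along the rod to its tip; z up at the start. Handle: black square bar 18 x 18 mm, x = -45 to 45 mm; orange butt cap 22 mm across behind it; round orange collar 36 mm across, x = 45 to 53; steel stem 10 mm thick to the tip at x = 148. At the start level, tip away from the robot, centre 50 mm above the bench
- rest_0: fixed wooden rest that carries the blue rod at the start, x along the rod; origin under its centre, below the handle's centre. Base 100 x 56 x 10 mm; two posts 8 mm thick at x = -36 and 36 mm, 34 mm wide, 51 mm high, notched 22 mm wide down to 41 mm for the handle, which lies free for 64 mm between them. The two rests may change places
- rest_1: fixed wooden rest that carries the orange rod at the start, x along the rod; origin under its centre, below the handle's centre. Base 100 x 56 x 10 mm; two posts 8 mm thick at x = -36 and 36 mm, 34 mm wide, 51 mm high, notched 22 mm wide down to 41 mm for the handle, which lies free for 64 mm between them. The two rests may change places
- blue_collar (a point): centre of the stop face of the blue collar (towards the tip), on the rod's axis 53 mm ahead of the handle's centre; axes as blue_grip
- blue_tip (a point): tip of the rod with the blue collar, on its axis 148 mm ahead of the handle's centre; axes as blue_grip
- blue_rod: the same rod with the blue collar as a whole; origin and axes as blue_grip
- compass: bystander: round white-rimmed magnetic compass, 82 mm across, 16 mm high, lying on the bench; origin under its centre
- stopwatch: bystander: black stopwatch 68 x 56 x 17 mm, lying on the bench; origin under its centre
- eraser: bystander: blue and white eraser 20 x 42 x 12 mm, lying on the bench; origin under its centre

How it is judged:
By the outcome, as a careful person would: the job done as asked, in the order asked, and still so for the second after the job is handed in, while the arm keeps its last pose, push and grip.
It also fails if it takes over 54 s, if anything falls off the work surface, if the arm or the gripper's body presses on something with over 40 N, if the wrist force passes 120 N, or if a joint passes its speed limit or range.

## Working session

There is one attempt and no reset: what is moved stays moved. The work goes in short steps, Python scripts to look and compute and a shell command to move; the robot and the scene stay as the last step left them, time stands still between calls to the robot, and variables do not carry over. Pictures are saved under pics/ and viewed, at most 10 in all, crops included, and the job is handed in when it is done.

```bash
mkdir -p pics; python3 - <<'E'
from workcell import r
import cv2,numpy as np
for n in("side","top"):
    f=r.grab_frame(n); cv2.imwrite(f"pics/{n}0.png",f["pixels"]); np.savez(f"{n}0.npz",**f)
    print(n,f["mtx"].round(1).tolist(),(-f["R"].T@f["t"]).round(),f["R"].round(2).tolist())
print(r.sense())
E
```

```text
side [[436.1, 0.0, 319.0], [0.0, 436.1, 199.1], [0.0, 0.0, 1.0]] [ 119. -796.  582.] [[0.89, -0.46, -0.03], [-0.23, -0.4, -0.89], [0.4, 0.79, -0.46]]
top [[463.0, 0.0, 320.3], [0.0, 463.0, 200.9], [0.0, 0.0, 1.0]] [ 459.   47. 1316.] [[0.0, -1.0, 0.01], [-1.0, -0.0, -0.06], [0.06, -0.01, -1.0]]
{'time_s': 0.1, 'joint_positions': array([ 1.00021163e+00,  2.59280934e-01,  1.53595685e+00, -2.09961773e-05,
        1.34802877e+00, -2.02795055e-01]), 'qvel': array([-1.00505482e-03, -1.50369602e-03, -2.80228030e-03,  9.69121910e-05,
        1.09252041e-03,  5.54856523e-04]), 'tau': array([ 1.69388790e-03, -4.46976042e+01, -2.91246629e+01, -2.59067492e-04,
        6.33973934e-03, -2.59012063e-05]), 'ee_pos': array([197.44704907, 512.77214148, 199.65880435]), 'tcp_rot': array([ 1.82857749e-01,  9.83139025e-01, -7.79013021e-04, -3.06154037e-04]), 'contact_force': array([-0.06756738, -0.29401677,  0.01579404]), 'torque': array([ 0.00169818, -0.01779781, -0.03738051]), 'finger_force': 0.0, 'finger_gap': 85.76576384365104}
```

View pics/top0.png

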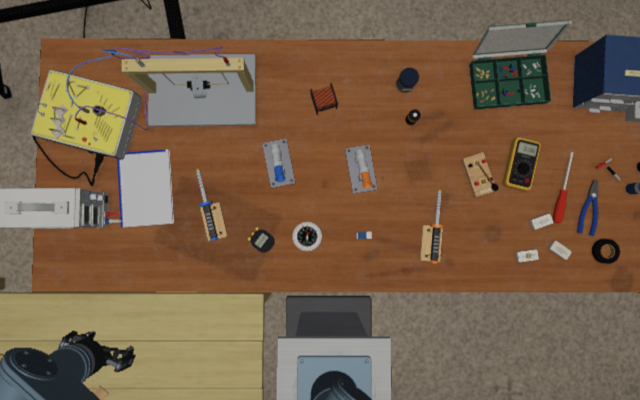

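View pics/side0.png

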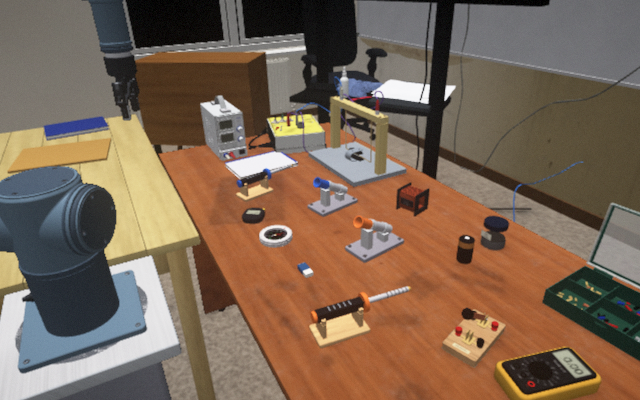

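The top view shows the blue rod at about (210,218), tip at (198,171), and the blue tube at (279,165). In the side view the rod is at (255,180) and the blue tube mouth at (320,184). The arm is clear of both.

```bash
cat > h.py <<'E'
import cv2,numpy as np
def ray(f,uv,z):
    d=f["R"].T@np.linalg.solve(f["mtx"],[uv[0],uv[1],1.]); c=-f["R"].T@f["t"]
    return c+d*(z-c[2])/d[2]
def proj(f,X):
    p=f["mtx"]@(f["R"]@np.asarray(X,float)+f["t"]); return p[:2]/p[2]
def tri(fs,uvs):
    A=[];b=[]
    for f,uv in zip(fs,uvs):
        d=f["R"].T@np.linalg.solve(f["mtx"],[uv[0],uv[1],1.]);d/=np.linalg.norm(d);P=np.eye(3)-np.outer(d,d)
        A.append(P);b.append(P@(-f["R"].T@f["t"]))
    return np.linalg.lstsq(np.vstack(A),np.hstack(b),rcond=None)[0]
def blobs(f,lo,hi,box,amin=4):
    x0,y0,x1,y1=box
    m=cv2.inRange(cv2.cvtColor(f["pixels"],cv2.COLOR_BGR2HSV),lo,hi);k=np.zeros_like(m);k[y0:y1,x0:x1]=m[y0:y1,x0:x1]
    n,l,s,c=cv2.connectedComponentsWithStats(k)
    return [(s[i,4],s[i,:4].tolist(),c[i].round(1).tolist(),cv2.minAreaRect(np.argwhere(l==i)[:,::-1].astype(np.float32))) for i in range(1,n) if s[i,4]>=amin]
E
python3 - <<'E'
from h import *
T=dict(np.load("top0.npz"));S=dict(np.load("side0.npz"))
B=((100,110,60),(125,255,255))
for nm,f,boxes in(("T",T,[(180,150,235,250),(255,130,305,195)]),("S",S,[(225,160,300,205),(300,165,360,220)])):
    for b in boxes:
        for q in blobs(f,*B,b): print(nm,q)
# grey stand base (top)
for q in blobs(T,(90,10,100),(130,90,255),(255,130,305,195),60): print("stand",q)
for q in blobs(T,(10,40,150),(28,150,255),(190,190,235,250),30): print("rest",q)
a=cv2.resize(T["pixels"][140:250,185:305],None,fx=5,fy=5,interpolation=cv2.INTER_CUBIC)
cv2.imwrite("pics/topz.png",a)
a=cv2.resize(S["pixels"][150:230,225:365],None,fx=5.5,fy=5.5,interpolation=cv2.INTER_CUBIC)
cv2.imwrite("pics/sidez.png",a)
E
```

```text
T (np.int32(35), [200, 202, 12, 4], [205.4, 203.5], ((205.5, 203.5), (3.0, 11.0), 90.0))
T (np.int32(17), [211, 237, 6, 4], [213.4, 238.1], ((213.38238525390625, 238.0294189453125), (2.6678919792175293, 5.5783185958862305), 75.96376037597656))
T (np.int32(130), [275, 165, 10, 17], [279.0, 173.7], ((279.5, 173.0), (16.0, 9.0), 90.0))
S (np.int32(37), [264, 169, 7, 9], [267.5, 172.3], ((267.9146423339844, 172.26829528808594), (9.995121002197266, 4.52903938293457), 51.34019470214844))
S (np.int32(28), [237, 180, 5, 7], [239.2, 182.8], ((239.0, 183.0), (6.0, 4.0), 90.0))
S (np.int32(117), [314, 178, 15, 11], [320.7, 182.9], ((321.0384826660156, 182.8076934814453), (14.904827117919922, 8.629110336303711), 11.309932708740234))
rest (np.int32(277), [211, 203, 16, 36], [218.5, 220.1], ((218.39508056640625, 220.05410766601562), (35.21479415893555, 8.760754585266113), 76.75948333740234))
rest (np.int32(76), [201, 207, 9, 34], [205.0, 223.8], ((204.95494079589844, 223.51071166992188), (33.95556640625, 2.269881248474121), 76.60750579833984))
```

View pics/topz.png

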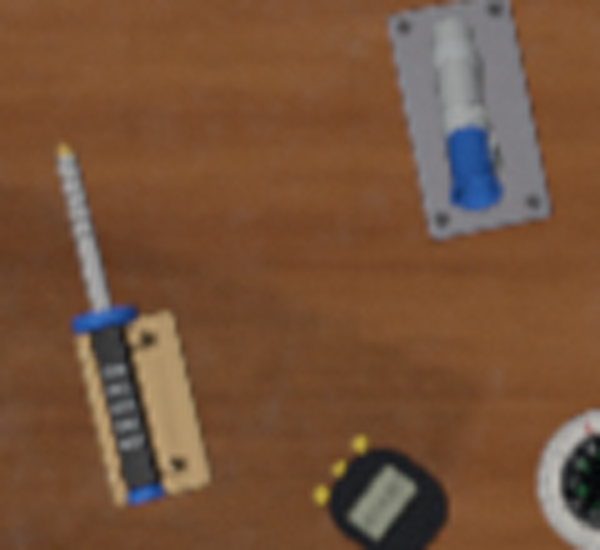

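View pics/sidez.png

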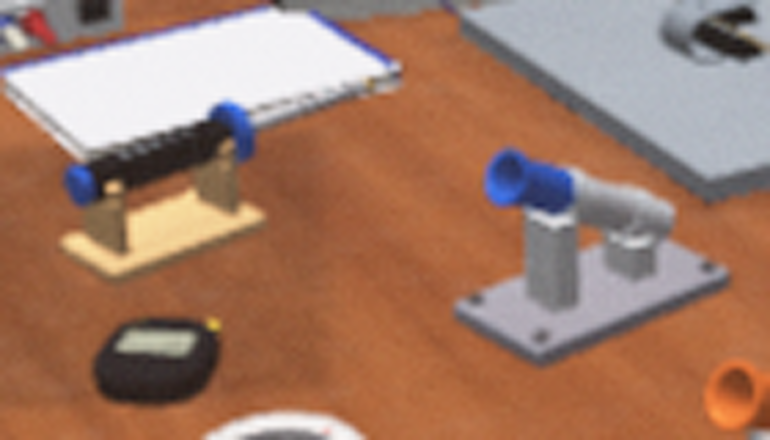

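The crops show the rod's collar, butt and tip, and the blue tube mouth with its stand corners, clearly enough to measure.

```bash
python3 - <<'E'
from h import *
T=dict(np.load("top0.npz"));S=dict(np.load("side0.npz"))
t=lambda x,y:(185+x/5-.4,140+y/5-.4); s=lambda x,y:(225+x/5.5-.4,150+y/5.5-.4)
tip,col,butt=t(64,145),t(104,319),t(145,494)
P=[ray(T,tip,51),ray(T,col,62),ray(T,butt,56)]
for p in P: print(p.round(1))
for a,b in((0,1),(1,2),(0,2)):
    d=P[a]-P[b];print("rod len",np.hypot(*d[:2]).round(1),"yaw",np.degrees(np.arctan2(d[1],d[0])).round(1))
# handle axis from dark mask with depth
m=cv2.inRange(T["pixels"],(0,0,0),(75,70,70));k=np.argwhere(m[200:242,195:222])+[200,195]
l=cv2.fitLine(k[:,::-1].astype(np.float32),cv2.DIST_L2,0,.01,.01).ravel();print("handle px",len(k),l)
a=ray(T,l[2:]+8*l[:2],59);b=ray(T,l[2:]-8*l[:2],59);print("handle c",ray(T,l[2:],59),np.degrees(np.arctan((a-b)[1]/(a-b)[0])))
print("side collar/butt tri",tri([T,S],[col,s(232,130)]).round(1),tri([T,S],[butt,s(81,184)]).round(1))
c=[ray(T,t(*q),12) for q in((389,18),(434,239),(549,214),(511,2))]
for q in c: print("stand",q.round(1))
for a,b in((0,1),(3,2)): d=c[a]-c[b];print(np.hypot(*d[:2]),np.degrees(np.arctan2(d[1],d[0])))
mid=sum(c)/4;print("mid",mid)
print("mouth tri",tri([T,S],[t(477,196),s(507,178)]).round(1), "top@90",ray(T,t(477,196),90).round(1),"side@90",ray(S,s(507,178),90).round(1))
D=T["depth"];print("depth handle",D[215:225,206:211].min(),D[170:182,276:284].min(),"bench",D[190,250])
E
```

```text
[618.8 377.4  51. ]
[522.8 351.2  62. ]
[428.2 328.8  56. ]
rod len 99.6 yaw 15.3
rod len 97.2 yaw 13.3
rod len 196.7 yaw 14.3
handle px 137 [  0.2303087    0.97311765 210.0438     220.40146   ]
handle c [476.88222753 338.53413589  59.        ] 14.211548844016745
side collar/butt tri [523.7 353.5  51.6] [428.9 329.6  51.3]
stand [697.  204.6  12. ]
stand [571.2 178.   12. ]
stand [585.6 113.1  12. ]
stand [706.4 135.5  12. ]
128.57279918996338 11.97035863685301
122.87176325731677 10.47166127142727
mid [640.03681564 157.80902577  12.        ]
mouth tri [588.2 147.2  90.2] top@90 [587.5 147.5  90. ] side@90 [589.2 147.3  90. ]
depth handle 1246.9243 1217.0712 bench 1316.4128
```

```bash
python3 -m creep '{"jaw":[0,0,0,0,0,0,0,0],"travel":[[4,-2.5,0],[4,-2.5,0],[4,-2.5,0],[4,-2.5,0],[4,-2.5,0],[4,-2.5,0],[4,-2.2,0],[0,0,0]],"rotation":[[0,0,5],[0,0,5],[0,0,5],[0,0,5],[0,0,5],[0,0,5],[0,0,5.3],[0,0,0]]}' 80
```

```text
time_s: 1.1
ee_pos: [480.2, 339.1, 199.5]
tcp_rot: [-0.122, 0.993, -0.0, -0.0]
contact_force: [0.3, 0.8, -0.3]
finger_gap: 85.4
finger_force: 0.0
```

```bash
python3 -m creep '{"jaw":[0,0,0,0],"travel":[[-0.35,0.2,-4],[0,0,-4],[0,0,-3],[0,0,0]],"rotation":[[0,0,0],[0,0,0],[0,0,0],[0,0,0]]}' && python3 - <<'E'
from h import *
from workcell import r
ims=[]
for n,b in(("top",(170,150,270,250)),("side",(210,110,310,210))):
    f=r.grab_frame(n);x0,y0,x1,y1=b
    ims.append(cv2.resize(f["pixels"][y0:y1,x0:x1],None,fx=4,fy=4,interpolation=cv2.INTER_CUBIC))
cv2.imwrite("pics/above.png",np.hstack(ims))
E
```

```text
time_s: 1.6
ee_pos: [471.2, 342.7, 87.8]
tcp_rot: [-0.124, 0.992, -0.001, -0.003]
contact_force: [1.1, 0.9, 0.4]
finger_gap: 85.2
finger_force: 0.0
```

View pics/above.png

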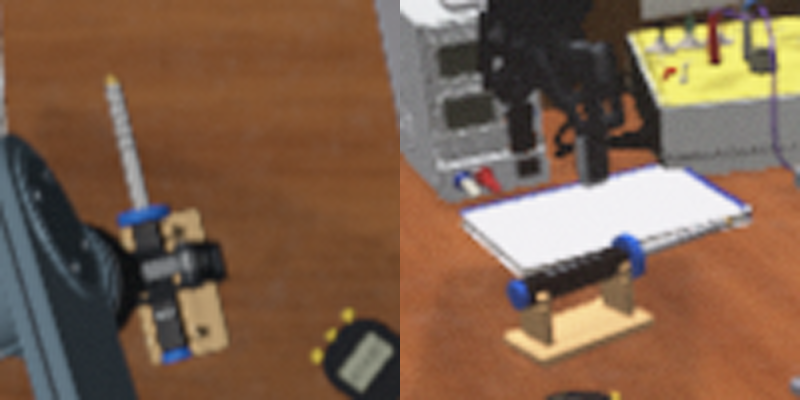

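The gripper straddles the handle: finger at crop (190,265), between the collar (145,215) and the butt (175,355). Descending.

```bash
python3 -m creep '{"jaw":[0,0,0,0,0],"travel":[[0.2,-0.1,-1.5],[0.2,0,-1.5],[0,0,-1],[0,0,-1],[0,0,0]],"rotation":[[0,0,0],[0,0,0],[0,0,0],[0,0,0],[0,0,0]]}'
```

```text
time_s: 2.33
ee_pos: [477.5, 341.9, 39.3]
tcp_rot: [-0.124, 0.992, -0.0, -0.001]
contact_force: [0.3, 0.2, -0.7]
finger_gap: 85.7
finger_force: 0.0
```

```bash
python3 -m creep '{"jaw":[0,0,0.4,0.7,0.9,1,1,1,1],"travel":[[-0.1,-0.05,-0.8],[0,0,0],[0,0,0],[0,0,0],[0,0,0],[0,0,0],[0,0,0],[0,0,0],[0,0,0]],"rotation":[[0,0,0],[0,0,0],[0,0,0],[0,0,0],[0,0,0],[0,0,0],[0,0,0],[0,0,0],[0,0,0]]}' 80
```

```text
time_s: 3.45
ee_pos: [477.2, 341.7, 32.4]
tcp_rot: [-0.124, 0.992, 0.0, -0.0]
contact_force: [0.4, -0.9, -0.3]
finger_gap: 0.2
finger_force: 0.0
```

The fingers shut on nothing, so I'll look.

```bash
python3 - <<'E'
from h import *
from workcell import r
ims=[]
for n,b in(("top",(170,150,270,250)),("side",(210,110,310,210))):
    f=r.grab_frame(n);x0,y0,x1,y1=b;np.savez(n+"1.npz",**f)
    ims.append(cv2.resize(f["pixels"][y0:y1,x0:x1],None,fx=4,fy=4,interpolation=cv2.INTER_CUBIC))
cv2.imwrite("pics/shut.png",np.hstack(ims)); print(r.sense())
E
```

```text
{'time_s': 3.55, 'joint_positions': array([ 4.31511556e-01,  4.82359326e-01,  1.64965858e+00, -5.09491347e-06,
        1.00962829e+00, -1.38759292e+00]), 'qvel': array([-8.59968108e-05, -5.58372535e-04, -4.28407541e-04,  1.29032055e-03,
       -3.74510833e-04, -5.86911505e-04]), 'tau': array([ 1.63613484e-03, -5.18848550e+01, -2.37674296e+01, -3.32694190e-04,
        1.02338618e-03, -1.49801741e-05]), 'ee_pos': array([477.22461216, 341.71857654,  32.38805499]), 'tcp_rot': array([-1.23836710e-01,  9.92302609e-01, -1.01543528e-05, -2.48619366e-05]), 'contact_force': array([-0.3623794 ,  0.6548649 , -0.02520651]), 'torque': array([ 0.0213212 , -0.04377813,  0.02535406]), 'finger_force': 0.0, 'finger_gap': -0.10144323416426507}
```

View pics/shut.png

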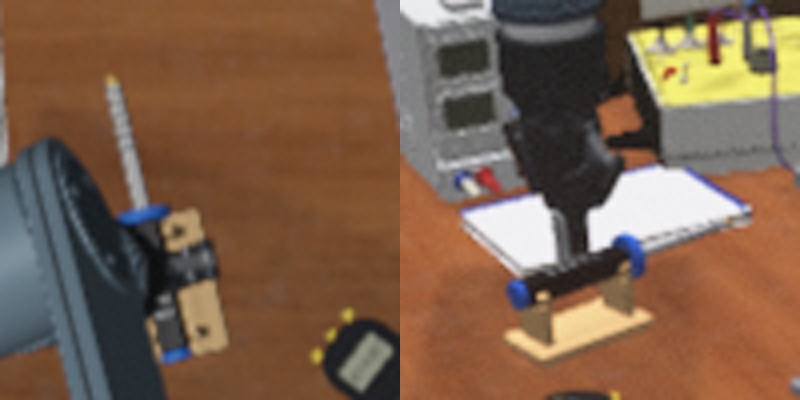

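```bash
python3 - <<'E'
from h import *
T=dict(np.load("top1.npz"));S=dict(np.load("side1.npz"));S0=dict(np.load("side0.npz"))
for X in((477,342,32),(477,342,52),(477,342,72),(477,342,50),(477,342,160)):
    print(X,(proj(T,X)-[170,150])*4,(proj(S,X)-[210,110])*4+[400,0])
for f in(T,S): print(f["R"].round(4).tolist(),f["t"].round(1))
print("calib same",np.allclose(S["R"],S0["R"],atol=1e-4),np.allclose(S["t"],S0["t"],atol=.1))
y,x=110+int(240/4),210+int(172/4)
print("finger depth",S["depth"][160:182,250:258:2].round().tolist()[::3])
d=lambda u,v:S["R"].T@(np.linalg.solve(S["mtx"],[u,v,1.])*S["depth"][v,u]-S["t"])
for u,v in((253,160),(253,165),(253,170),(253,173),(253,176),(255,179),(250,181),(262,176)):print(u,v,d(u,v).round())
E
```

```text
(477, 342, 32) [164.2064825  281.99695307] [575.74405816 295.55647195]
(477, 342, 52) [157.46332552 281.56880295] [573.19890593 271.09131785]
(477, 342, 72) [150.50319524 281.12687633] [570.61728631 246.27562264]
(477, 342, 50) [158.14723523 281.61222712] [573.45504936 273.55348428]
(477, 342, 160) [117.01535068 279.00059858] [558.80441698 132.72498079]
[[0.003, -1.0, 0.006], [-0.9984, -0.0034, -0.0567], [0.0568, -0.0058, -0.9984]] [  38.1  533.3 1287.9]
[[0.8868, -0.4614, -0.0257], [-0.232, -0.3964, -0.8883], [0.3996, 0.7937, -0.4586]] [-458.1  229.4  851.2]
calib same True True
finger depth [[1241.0, 1239.0, 1228.0, 1226.0], [1247.0, 1244.0, 1235.0, 1262.0], [1262.0, 1254.0, 1269.0, 1265.0], [1263.0, 1263.0, 1262.0, 1272.0], [1267.0, 1267.0, 1272.0, 1272.0], [1274.0, 0.0, 1290.0, 1291.0], [1276.0, 1275.0, 1278.0, 1286.0], [1270.0, 1279.0, 1285.0, 1292.0]]
253 160 [471. 310. 121.]
253 165 [476. 330.  98.]
253 170 [474. 328.  83.]
253 173 [475. 333.  71.]
253 176 [475. 338.  60.]
255 179 [478. 330.  53.]
250 181 [461. 326.  52.]
262 176 [504. 340.  52.]
```

```bash
python3 - <<'E'
from h import *
T=dict(np.load("top1.npz"));S=dict(np.load("side1.npz"));S0=dict(np.load("side0.npz"))
df=np.abs(S["pixels"].astype(int)-S0["pixels"]).max(2)
print("diff rows 168-192, cols 236-272");
for v in range(166,192): print(v,"".join("#" if q>25 else "." for q in df[v,236:274]), "".join("D" if q<45 else "." for q in S["pixels"][v,236:274].max(1)),"".join("D" if q<45 else "." for q in S0["pixels"][v,236:274].max(1)))
g=lambda f,u,v:(f["R"].T@(np.linalg.solve(f["mtx"],[u,v,1.])*f["depth"][v,u]-f["t"])).round().astype(int).tolist()
for v in(212,216,219,222): print(v,[g(T,u,v) for u in range(200,228,3)])
E
```

```text
diff rows 168-192, cols 236-272
166 ............##########................ ................D..................... ......................................
167 ............##########................ ...................................... ......................................
168 ............##########................ .................DDD.................. ......................................
169 ............##########................ ..................D.D................. ......................................
170 ............##########................ .................D.D.................. ......................................
171 ............##########................ .................D..D................. ......................................
172 .............#########................ ............................D......... ......................................
173 .............#########................ .............................D........ ......................................
174 .............#####.................... ..........................DDDDD....... ..................
[... 2063 characters left out ...]
..............
212 [[489, 279, 402], [493, 306, 270], [494, 309, 230], [495, 309, 201], [496, 306, 180], [497, 308, 138], [497, 298, 151], [497, 289, 157], [502, 313, -1], [502, 304, 3]]
216 [[480, 276, 414], [484, 304, 275], [485, 307, 236], [485, 306, 212], [486, 307, 177], [486, 302, 166], [486, 295, 162], [487, 289, 156], [487, 282, 154], [490, 305, -2]]
219 [[474, 273, 424], [475, 274, 399], [478, 307, 234], [478, 305, 214], [479, 305, 181], [480, 310, 129], [479, 296, 156], [479, 290, 152], [482, 313, 1], [482, 304, -1]]
222 [[469, 273, 425], [469, 273, 403], [471, 307, 237], [471, 305, 215], [473, 333, 58], [472, 311, 122], [473, 326, 16], [473, 319, 10], [473, 312, 5], [473, 303, 5]]
```

The fingertips end just above the handle, although the reported TCP height says they should be below it. I'll raise the arm and measure the real fingertip position.

```bash
python3 -m creep '{"jaw":[1,1,1,1],"travel":[[0,0,3],[0,0,3],[0,0,0],[0,0,0]],"rotation":[[0,0,0],[0,0,0],[0,0,0],[0,0,0]]}'; python3 - <<'E'
from h import *
from workcell import r
S=r.grab_frame("side");np.savez("side2.npz",**S);S0=dict(np.load("side0.npz"));p=r.sense()["ee_pos"];print(p,r.sense()["finger_gap"])
df=np.abs(S["pixels"].astype(int)-S0["pixels"]).max(2)
for v in range(146,182): print(v,"".join("#" if q>25 else "." for q in df[v,236:274]))
for dz in(0,10,20,30,40):print(dz,proj(S,p+[0,0,dz]).round(1))
g=lambda f,u,v:(f["R"].T@(np.linalg.solve(f["mtx"],[u,v,1.])*f["depth"][v,u]-f["t"])).round().astype(int).tolist()
for v in range(150,176,3): print(v,[g(S,u,v) for u in(250,252,254,256)])
E
```

```text
time_s: 4.05
ee_pos: [476.7, 341.5, 91.8]
tcp_rot: [-0.124, 0.992, -0.0, -0.0]
contact_force: [-0.3, -0.1, -0.2]
finger_gap: -0.6
finger_force: 0.0
[476.40895516 341.33903947  91.28950032] -0.17209928089114718
146 .........#####....#...................
147 .........#####........................
148 ..........####.####...................
149 ..........##########..................
150 ..........##########..................
151 ...........#########..................
152 ...........#########..................
153 ...........#########..................
154 ...........#########..................
155 ...........########...................
156 ............###.......................
157 ......................................
158 ......................................
159 ......................................
160 ......................................
161 ......................................
162 ......................................
163 ......................................
164 ......................................
165 ......................................
166 ..........................
[... 669 characters left out ...]
5.6]
10 [251.6 162.4]
20 [251.2 159.2]
30 [250.9 156. ]
40 [250.6 152.8]
150 [[472, 329, 145], [478, 329, 144], [485, 334, 140], [607, 687, 1]]
153 [[470, 328, 136], [477, 330, 134], [483, 331, 133], [599, 665, -2]]
156 [[472, 334, 125], [478, 337, 122], [571, 607, 11], [577, 603, 11]]
159 [[548, 582, 13], [555, 584, 11], [560, 576, 13], [567, 573, 12]]
162 [[538, 555, 14], [545, 555, 12], [550, 548, 14], [557, 548, 12]]
165 [[530, 533, 12], [535, 526, 14], [541, 523, 14], [548, 523, 12]]
168 [[522, 512, 11], [527, 505, 12], [533, 500, 13], [539, 498, 12]]
171 [[514, 487, 11], [518, 480, 13], [523, 473, 14], [530, 473, 13]]
174 [[504, 458, 14], [509, 455, 14], [517, 458, 11], [488, 347, 60]]
```

The real fingertip is about 29 mm above the reported TCP; x and y agree. I'll open and descend to a reported height of about 3 mm.

```bash
python3 -m creep '{"jaw":[0.6,0.3,0,0,0,0,0,0,0],"travel":[[0,0,0],[0,0,0],[0,0,0],[0,0,0],[0,0,-2.5],[0,0,-2.5],[0,0,-1.5],[0,0,-1],[0,0,0]],"rotation":[[0,0,0],[0,0,0],[0,0,0],[0,0,0],[0,0,0],[0,0,0],[0,0,0],[0,0,0],[0,0,0]]}' && python3 -m creep '{"jaw":[0,0,0],"travel":[[0,0,-0.7],[0,0,-0.6],[0,0,0]],"rotation":[[0,0,0],[0,0,0],[0,0,0]]}'
```

```text
time_s: 5.22
ee_pos: [477.0, 341.6, 17.0]
tcp_rot: [-0.124, 0.992, -0.0, -0.0]
contact_force: [0.1, -0.7, -0.5]
finger_gap: 85.4
finger_force: 0.0
time_s: 5.6
ee_pos: [476.9, 341.6, 4.0]
tcp_rot: [-0.124, 0.992, -0.0, -0.0]
contact_force: [-0.2, -0.2, -0.0]
finger_gap: 85.6
finger_force: 0.0
```

```bash
python3 -m creep '{"jaw":[0.4,0.6,0.75,0.9,1,1,1,1],"travel":[[0,0,0],[0,0,0],[0,0,0],[0,0,0],[0,0,0],[0,0,0],[0,0,0],[0,0,0]],"rotation":[[0,0,0],[0,0,0],[0,0,0],[0,0,0],[0,0,0],[0,0,0],[0,0,0],[0,0,0]]}' 80
```

```text
time_s: 6.6
ee_pos: [477.5, 341.8, 4.8]
tcp_rot: [-0.124, 0.992, 0.0, 0.0]
contact_force: [-0.9, -0.5, 5.0]
finger_gap: 16.5
finger_force: 78.9
```

Gripped: gap 16.5 mm, 79 N. Lifting.

```bash
python3 -m creep '{"jaw":[1,1,1,1,1,1,1],"travel":[[0,0,1],[0,0,2],[0,0,4],[0,0,4],[0,0,4],[0,0,3],[0,0,0]],"rotation":[[0,0,0],[0,0,0],[0,0,0],[0,0,0],[0,0,0],[0,0,0],[0,0,-2.9]]}' && python3 -m creep '{"jaw":[1,1,1,1,1,1,1,1],"travel":[[0,-4,0],[0,-4,0],[-1,-4,0],[-2,-4,0],[-2,-4,0],[-2,-3,0],[-1.7,-0.4,0],[0,0,0]],"rotation":[[-1,4.9,0],[-1,4.9,0],[-1,4.9,0],[-1,4.9,0],[-1,4.9,0],[-0.9,4.9,0],[0,0,0],[0,0,0]]}'; python3 - <<'E'
from scipy.spatial.transform import Rotation as R
from workcell import r
import numpy as np
s=r.sense();M=R.from_quat(s["tcp_rot"]).as_matrix();print(M.round(3),s["joint_positions"].round(2))
print("yaw of rod",np.degrees(np.arctan2(-M[1,0],-M[0,0])),"pitch",np.degrees(np.arcsin(M[2,0])))
E
```

```text
time_s: 7.48
ee_pos: [478.7, 342.5, 187.8]
tcp_rot: [-0.098, 0.995, 0.001, 0.003]
contact_force: [0.8, 0.8, -2.2]
finger_gap: 16.5
finger_force: 78.2
time_s: 8.48
ee_pos: [389.6, 107.4, 184.4]
tcp_rot: [-0.095, 0.961, -0.025, -0.258]
contact_force: [0.2, -0.5, -0.9]
finger_gap: 16.8
finger_force: 78.3
[[-0.849 -0.196 -0.491]
 [-0.17   0.981 -0.098]
 [ 0.501  0.    -0.866]] [ 0.06  0.39  1.52 -0.07  1.75 -1.7 ]
yaw of rod 11.303460095563157 pitch 30.034794487909576
```

```bash
cat > look.py <<'E'
import sys
from h import *
from workcell import r
tag=sys.argv[1];ims=[]
for n,b in(("top",(220,130,320,230)),("side",(250,120,350,220))):
    f=r.grab_frame(n);np.savez(f"{n}_{tag}.npz",**f);x0,y0,x1,y1=b
    ims.append(cv2.resize(f["pixels"][y0:y1,x0:x1],None,fx=4,fy=4,interpolation=cv2.INTER_CUBIC))
    for q in blobs(f,(100,110,60),(125,255,255),b): print(n,q[:3])
cv2.imwrite(f"pics/{tag}.png",np.hstack(ims));print(r.sense()["ee_pos"])
E
python3 look.py pre
```

```text
side (np.int32(85), [265, 150, 11, 14], [270.5, 156.3])
side (np.int32(117), [314, 178, 15, 11], [320.7, 182.9])
[390.74159687 107.95096809 184.61280959]
```

View pics/pre.png

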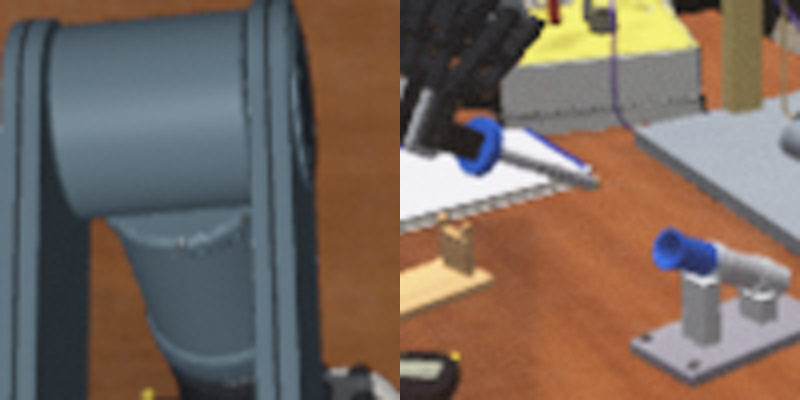

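The top view is blocked by the arm. In the side view the tip is at crop (598,184), the collar at (481,147) and the tube mouth at (672,248). I'll compare these against the predictions, using side-view depth as well.

```bash
cat > est.py <<'E'
import sys
from h import *
from workcell import r
from scipy.spatial.transform import Rotation as R
S=dict(np.load(f"side_{sys.argv[1]}.npz"));s=r.sense();M=R.from_quat(s["tcp_rot"]).as_matrix()
mouth=np.array([588.2,147.3,90.]);b=np.array([-.849,-.170,.5])
c=s["ee_pos"]-45*M[:,2];ax=-M[:,0]
for nm,k in(("butt",-50),("grip",0),("collar",49),("stop",53),("mid",100),("tip",148)): print(nm,(c+k*ax).round(1),proj(S,c+k*ax).round(1))
# worldbias variant: centre is 29 up and 16 along tool
c2=s["ee_pos"]+[0,0,29]-16*M[:,2];print("variant centre",c2.round(1),"tip",(c2+148*ax).round(1),proj(S,c2+148*ax).round(1),"collar",proj(S,c2+49*ax).round(1))
for n,cc in(("A",c),("B",c2)):
    d=cc+148*ax-mouth;al=d@b;print(n,"tip along bore",al.round(1),"lateral xyz",(d-al*b).round(1))
print("mouth",proj(S,mouth).round(1))
g=lambda u,v:(S["R"].T@(np.linalg.solve(S["mtx"],[u,v,1.])*S["depth"][v,u]-S["t"])).round(0).astype(int).tolist()
for q in sys.argv[2:]:
    u,v=map(int,q.split(","));print(q,g(u,v))
E
python3 est.py pre 270,156 269,153 271,160 280,158 285,160 288,162 292,163 296,165 298,166 316,179 314,182 318,181 317,186
```

```text
butt [370.3 103.8 248.6] [236.  145.7]
grip [412.7 112.4 223.6] [253.9 151.5]
collar [454.4 120.7 199.2] [270.2 156.7]
stop [457.8 121.4 197.2] [271.5 157.1]
mid [497.7 129.4 173.7] [286.1 161.8]
tip [538.5 137.6 149.8] [300.1 166.3]
variant centre [398.6 109.5 227.5] tip [524.3 134.8 153.7] [295.4 166.4] collar [265.  156.7]
A tip along bore 73.7 lateral xyz [12.9  2.9 22.9]
B tip along bore 88.2 lateral xyz [11.   2.5 19.6]
mouth [316.5 182.1]
270,156 [451, 112, 205]
269,153 [449, 112, 213]
271,160 [450, 105, 197]
280,158 [642, 537, 13]
285,160 [495, 128, 180]
288,162 [501, 126, 174]
292,163 [513, 129, 167]
296,165 [524, 129, 160]
298,166 [530, 131, 155]
316,179 [591, 155, 95]
314,182 [587, 159, 86]
318,181 [599, 160, 85]
317,186 [584, 137, 83]
```

The tool-frame offset model matches the picture exactly, with the collar predicted and seen at (270.2,156.7). Aligning with the bore, tip about 20 mm short of the mouth.

```bash
python3 -m creep '{"jaw":[1,1,1,1,1,1,1],"travel":[[-0.6,-0.15,-1.15],[-0.7,-0.15,-1.15],[1.5,0.3,-0.9],[1.5,0.3,-0.9],[1.5,0.3,-0.9],[0,0,0],[0,0,0]],"rotation":[[0,0,0],[0,0,0],[0,0,0],[0,0,0],[0,0,0],[0,0,0],[0,0,0]]}'; python3 look.py near; python3 est.py near
```

```text
time_s: 9.45
ee_pos: [422.1, 113.7, 134.3]
tcp_rot: [-0.096, 0.961, -0.026, -0.258]
contact_force: [-0.5, 0.5, -1.4]
finger_gap: 16.6
finger_force: 78.3
side (np.int32(34), [250, 159, 5, 8], [251.7, 162.4])
side (np.int32(85), [277, 165, 11, 14], [283.2, 172.0])
side (np.int32(117), [314, 178, 15, 11], [320.7, 182.9])
[421.99969088 113.7220301  134.69454811]
butt [401.6 109.6 198.7] [250.8 162.9]
grip [444.1 118.2 173.7] [267.4 167.8]
collar [485.7 126.5 149.2] [282.7 172.4]
stop [489.1 127.2 147.2] [283.9 172.8]
mid [529.  135.2 123.7] [297.6 176.8]
tip [569.7 143.4  99.7] [310.8 180.8]
variant centre [429.8 115.3 177.6] tip [555.5 140.5 103.6] [306.3 181. ] collar [277.7 172.6]
A tip along bore 21.2 lateral xyz [-0.5 -0.3 -0.9]
B tip along bore 35.7 lateral xyz [-2.4 -0.7 -4.3]
mouth [316.5 182.1]
```

View pics/near.png

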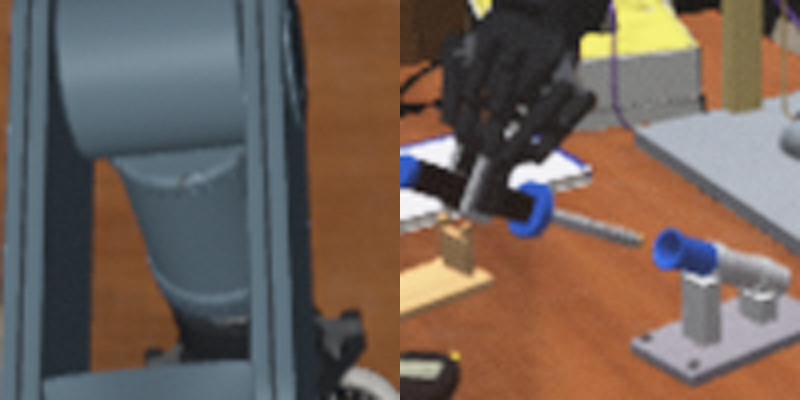

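The rod line in the side view, from (550,215) to the tip at (640,240), runs straight into the mouth centre (672,248). Advancing slowly while watching the force.

```bash
python3 -m creep '{"jaw":[1,1,1,1,1,1,1,1],"travel":[[0.85,0.17,-0.45],[0.85,0.17,-0.5],[0.43,0.09,-0.25],[0.43,0.08,-0.25],[0.43,0.09,-0.25],[0.43,0.08,-0.25],[0,0,0],[0,0,0]],"rotation":[[0,0,0],[0,0,0],[0,0,0],[0,0,0],[0,0,0],[0,0,0],[0,0,0],[0,0,0]]}'; python3 look.py in1; python3 est.py in1 | tail -6
```

```text
time_s: 10.55
ee_pos: [456.3, 120.5, 115.0]
tcp_rot: [-0.096, 0.961, -0.026, -0.258]
contact_force: [-0.6, -0.0, -1.7]
finger_gap: 16.7
finger_force: 78.3
side (np.int32(45), [261, 163, 8, 8], [264.4, 166.3])
side (np.int32(79), [289, 169, 11, 13], [295.0, 175.3])
side (np.int32(95), [314, 178, 15, 11], [321.6, 183.3])
[456.3345013  120.53135041 115.05284146]
mid [563.3 142.  104.1] [308.8 180. ]
tip [604.1 150.2  80.1] [321.3 183.7]
variant centre [464.2 122.1 157.9] tip [589.9 147.3  83.9] [317.1 184. ] collar [289.9 175.9]
A tip along bore -18.9 lateral xyz [-0.2 -0.3 -0.5]
B tip along bore -4.4 lateral xyz [-2.1 -0.7 -3.8]
mouth [316.5 182.1]
```

The tip is 19 mm inside with no contact force. Continuing.

```bash
python3 -m creep '{"jaw":[1,1,1,1,1,1,1,1],"travel":[[0.85,0.17,-0.5],[0.85,0.17,-0.5],[0.85,0.17,-0.5],[0.85,0.17,-0.5],[0.85,0.17,-0.5],[0.85,0.17,-0.5],[0,0,0],[0,0,0]],"rotation":[[0,0,0],[0,0,0],[0,0,0],[0,0,0],[0,0,0],[0,0,0],[0,0,0],[0,0,0]]}'; python3 look.py in2; python3 est.py in2 | tail -6
```

```text
time_s: 11.65
ee_pos: [507.3, 130.7, 84.9]
tcp_rot: [-0.096, 0.961, -0.026, -0.258]
contact_force: [-0.2, 0.2, -0.9]
finger_gap: 16.3
finger_force: 78.3
top (np.int32(5), [288, 215, 2, 3], [288.4, 215.8])
side (np.int32(45), [280, 168, 7, 8], [283.0, 171.7])
side (np.int32(167), [306, 174, 23, 15], [317.2, 182.0])
[507.29372138 130.72448772  85.19642984]
mid [614.3 152.2  74.2] [324.3 184.6]
tip [655.  160.4  50.2] [336.  188.1]
variant centre [515.1 132.3 128.1] tip [640.8 157.5  54.1] [332.  188.3] collar [306.7 180.9]
A tip along bore -78.9 lateral xyz [-0.1 -0.3 -0.4]
B tip along bore -64.4 lateral xyz [-2.  -0.7 -3.7]
mouth [316.5 182.1]
```

```bash
python3 -m creep '{"jaw":[1,1,1,1,1],"travel":[[0.43,0.08,-0.25],[0.42,0.09,-0.25],[0.26,0.05,-0.15],[0,0,0],[0,0,0]],"rotation":[[0,0,0],[0,0,0],[0,0,0],[0,0,0],[0,0,0]]}';  python3 -m creep '{"jaw":[1,1,1,1],"travel":[[0.17,0.03,-0.1],[0.17,0.04,-0.1],[0,0,0],[0,0,0]],"rotation":[[0,0,0],[0,0,0],[0,0,0],[0,0,0]]}'
```

```text
time_s: 12.38
ee_pos: [518.5, 132.9, 78.4]
tcp_rot: [-0.096, 0.961, -0.026, -0.258]
contact_force: [-0.2, 0.2, -1.6]
finger_gap: 16.4
finger_force: 78.3
time_s: 12.88
ee_pos: [521.9, 133.6, 76.4]
tcp_rot: [-0.096, 0.961, -0.026, -0.257]
contact_force: [0.4, -0.9, -0.3]
finger_gap: 16.6
finger_force: 78.3
```

```bash
for i in 1; do python3 -m creep '{"jaw":[1,1,1,1],"travel":[[0.08,0.02,-0.05],[0.09,0.02,-0.05],[0,0,0],[0,0,0]],"rotation":[[0,0,0],[0,0,0],[0,0,0],[0,0,0]]}'; done; python3 look.py in3; python3 est.py in3|tail -5
```

```text
time_s: 13.38
ee_pos: [522.4, 133.7, 76.2]
tcp_rot: [-0.095, 0.961, -0.026, -0.259]
contact_force: [-4.7, -2.3, 3.6]
finger_gap: 16.5
finger_force: 78.7
side (np.int32(4), [291, 158, 4, 3], [292.5, 159.0])
side (np.int32(44), [286, 170, 7, 8], [288.6, 173.3])
side (np.int32(134), [311, 176, 18, 13], [319.8, 182.7])
[522.43366831 133.72426838  76.14683061]
tip [670.1 163.4  40.7] [340.2 189.5]
variant centre [530.3 135.3 119. ] tip [655.8 160.5  44.7] [336.2 189.8] collar [311.5 182.4]
A tip along bore -96.9 lateral xyz [-0.4 -0.4 -0.8]
B tip along bore -82.3 lateral xyz [-2.3 -0.8 -4.2]
mouth [316.5 182.1]
```

Axial resistance has appeared at the expected depth. I'll push slightly more to confirm the seat.

```bash
python3 -m creep '{"jaw":[1,1,1,1,1],"travel":[[0.09,0.02,-0.05],[0.08,0.02,-0.05],[0,0,0],[0,0,0],[0,0,0]],"rotation":[[0,0,0],[0,0,0],[0,0,0],[0,0,0],[0,0,0]]}'; python3 look.py in4
```

```text
time_s: 14.1
ee_pos: [522.3, 133.7, 76.2]
tcp_rot: [-0.095, 0.96, -0.026, -0.261]
contact_force: [-9.3, -3.3, 9.0]
finger_gap: 16.5
finger_force: 78.9
side (np.int32(4), [283, 153, 4, 3], [284.5, 154.0])
side (np.int32(45), [286, 170, 7, 8], [288.6, 173.3])
side (np.int32(134), [311, 176, 18, 13], [319.8, 182.7])
[522.35373808 133.6882699   76.26450524]
```

View pics/in4.png

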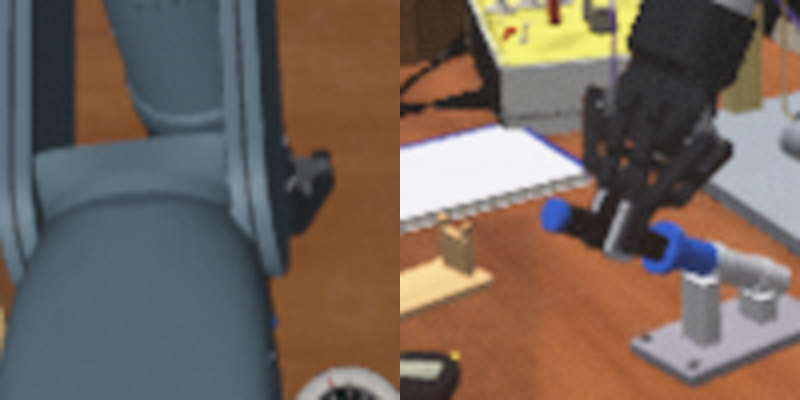

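The collar at crop (662,248) is flush with the blue mouth and the rod did not advance under 13 N, so it is seated. Now drawing it straight out.

```bash
python3 -m creep '{"jaw":[1,1,1,1,1,1,1],"travel":[[-0.34,-0.07,0.2],[-0.85,-0.17,0.5],[-0.85,-0.17,0.5],[-0.85,-0.17,0.5],[-0.85,-0.17,0.5],[-0.85,-0.17,0.5],[0,0,0]],"rotation":[[0,0,0],[0,0,0],[0,0,0],[0,0,0],[0,0,0],[0,0,0],[0,0,0]]}';  python3 -m creep '{"jaw":[1,1,1,1,1,1,1,1,1],"travel":[[-0.85,-0.17,0.5],[-0.85,-0.17,0.5],[-0.85,-0.17,0.5],[-0.85,-0.17,0.5],[-0.85,-0.17,0.5],[-0.85,-0.17,0.5],[-0.85,-0.17,0.5],[-0.85,-0.17,0.5],[0,0,0]],"rotation":[[0,0,0],[0,0,0],[0,0,0],[0,0,0],[0,0,0],[0,0,0],[0,0,0],[0,0,0],[0,0,0]]}'
```

```text
time_s: 15.08
ee_pos: [479.1, 125.2, 102.1]
tcp_rot: [-0.096, 0.961, -0.026, -0.257]
contact_force: [0.1, -0.3, -1.5]
finger_gap: 16.8
finger_force: 78.4
time_s: 16.2
ee_pos: [411.1, 111.6, 141.9]
tcp_rot: [-0.096, 0.961, -0.026, -0.257]
contact_force: [0.4, 0.5, -2.4]
finger_gap: 16.5
finger_force: 78.3
```

```bash
python3 -m creep '{"jaw":[1,1,1,1,1],"travel":[[-1,0,2],[-1,0,3],[0,0,3],[0,0,3],[0,0,0]],"rotation":[[0,0,0],[0,0,0],[0,0,0],[0,0,0],[0,0,0]]}';  python3 -m creep '{"jaw":[1,1,1,1,1,1,1,1,1],"travel":[[0,2,0],[0.5,2,0],[0.5,2,0],[0.5,2,0],[0.5,2,0],[0,2,0],[0,0,0],[0,0,0],[0,0,0]],"rotation":[[1,-4.9,0],[1,-4.9,0],[1,-4.9,0],[1,-4.9,0],[0.9,-4.9,0],[0.9,-4.9,0],[0,0,0],[0,0,0],[0,0,0]]}'; sed -i 's/(250,120,350,220)/(230,90,330,190)/' look.py; python3 look.py fin; python3 est.py fin | head -6; python3 - <<'E'
from workcell import r
import numpy as np
print(r.sense()["qvel"].round(4))
E
```

```text
time_s: 16.82
ee_pos: [392.4, 111.8, 254.0]
tcp_rot: [-0.096, 0.962, -0.026, -0.255]
contact_force: [-0.2, -0.2, -1.7]
finger_gap: 16.6
finger_force: 78.3
time_s: 17.95
ee_pos: [411.8, 231.0, 250.9]
tcp_rot: [-0.098, 0.995, -0.001, -0.001]
contact_force: [-0.1, 0.2, -0.9]
finger_gap: 16.2
finger_force: 78.4
top (np.int32(131), [275, 165, 10, 17], [278.9, 173.7])
top (np.int32(33), [227, 225, 10, 5], [231.7, 227.3])
side (np.int32(78), [247, 97, 9, 15], [251.6, 103.7])
side (np.int32(16), [307, 102, 10, 3], [311.4, 102.8])
side (np.int32(27), [318, 104, 12, 8], [323.4, 107.6])
side (np.int32(117), [314, 178, 15, 11], [320.7, 182.9])
[411.87625915 231.08984604 250.9632196 ]
butt [362.9 221.4 296. ] [215.4 112.6]
grip [411.9 231.2 296. ] [234.1 108.6]
collar [460.  240.8 295.9] [251.5 104.9]
stop [463.9 241.6 295.9] [252.8 104.6]
mid [510.  250.8 295.8] [268.6 101.2]
tip [557.1 260.2 295.7] [284.   97.9]
[ 0.0011 -0.0027  0.0009  0.0002 -0.0028  0.0001]
```

View pics/fin.png

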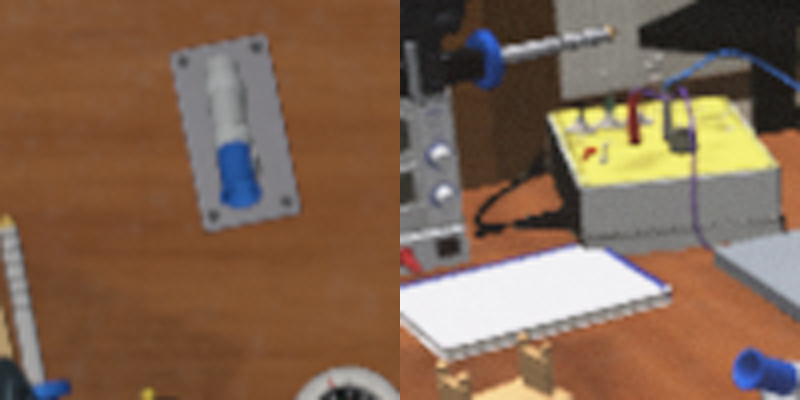

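The rod is held level, tip at crop (612,31) as predicted, about 295 mm up and well clear of the tube, at rest. Handing in.

```bash
python3 -c "
from workcell import r
print(r.job_done())"
```

```text
the job is handed in; nothing more can be done
None
```

I pushed the blue-collared rod into the blue tube until its collar stopped on the mouth, then drew it right out. It is now held level and still about 29 cm up, clear of the tube, and the job is handed in.

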